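Put the beeswax away and ease the sprung lid shut

ROBOT

A 6-joint arm with a two-finger parallel gripper is mounted at the origin on the work surface. World frame = base frame: x ahead of the robot, y to its left, z up, the work surface at z = 0. Lengths are in m, angles in rad, forces in N, time in s.
With the tool pointing down it reaches from about 0.275 to 0.75 m from the base axis. Payload 10.2 kg.
Tool frame: the origin (TCP) lies midway between the tips of the shut fingers; the grasp point (between the pads) lies 19 mm behind it (env.hold_point_z is the distance from the TCP to the grasp point, in m); x points along the fingers, z is the direction in which the jaws open and shut, and the axes are right-handed (so a half turn about x gives the same grasp; the last joint's range is limited). The gripper opens to 85 mm and grips with 20 to 120 N. Pads are 22 mm wide; open, the fingers measure 114 mm over their backs; the gripper's body (76 mm by 85 mm) begins 54 mm behind the grasp point. The pads swing forward as they close: fully open they stand 13 mm farther back than shut.
Start: joints at [-1.479, 0.313, 1.498, -0, 1.331, -0.223], TCP at [0.163, -0.499, 0.231] pointing down, gripper open.
Joint ranges: [-2.94, 2.94], [-0.97, 2.17], [0.19, 2.56], [-1.23, 4.37], [0.02, 3.11], [-2.88, 2.88]. Speed limits (rad/s): [2.39, 2.39, 3.01, 3.14, 3.14, 3.14].

INTERFACE

Orientations are given as a unit quaternion [x, y, z, w].
In Python, from bench import env, kinematics, monitor, eyes, job gives the robot as it stands. The module is installed in compiled form; this text tells all that it offers. Calls block until the motion is done:
- env.reach(position, orientation): joint-space move of the TCP to a pose.
- env.movel(position, velocity=0.15, frame=None, guard=None): straight line of the TCP; frame=None keeps the orientation; velocity is the mean speed in m/s. With guard (N) it stops when the force on the tool has changed by that much, and returns True; else False.
- env.set_joints(angles): joint-space move.
- env.release() and env.close_gripper(effort=None): open the fingers fully, or close them until they stop; effort is the grip in N (None keeps the last).
- env.hold(seconds).
- kinematics.ik(position, orientation): joint angles nearest the present ones, or None.
- monitor.sense(): the state.
- eyes.grab_frame(name): name is "scene" or "side" or "wrist"; returns a dict with "frame" (384x512x3 uint8, red, green, blue), "mtx" (3x3 intrinsics, pixels), "view" (4x4, takes a point from world to camera coordinates). Camera axes: x right, y down, z forward; pixel columns grow to the right and rows downward; lengths in m; the calibration is good to about 2 mm. A picture is of the moment at which its call begins. There is no depth.
A pose or a line that the arm cannot do raises env.MotionError and nothing moves.
- job.hand_in(): hands the job in, once; it reports no verdict.
The state is a dict: "clock": time; "joints": joint angles; "qvel": joint speeds; "joint_efforts": joint torques, N m; "position": TCP position; "ee_rot": TCP orientation; "contact_force": force on the tool from outside, world axes, zero at the start; "ft_torque": the same for the moment, N m; "finger_gap": opening from 0.0 (shut) to 1.0 (fully open).
Only numpy, scipy, OpenCV 4.12 (cv2) and the standard library are available. Lean on these libraries where they do the work, as an engineer would, in place of code of your own. Each camera call takes 0.05 s, during which the arm holds its last target.

TASK

Put the rectangular beeswax block into the open wax box. Then take the box's spring-closing lid by its brass bar and ease it down under control until it is shut, without letting it slam.

Things in the scene. Friction and masses are not known exactly. Their poses are not given: they have to be found in the camera images.
- wax_block: Rectangular block of pale yellow beeswax, loose on the bench, 42 (its x) by 80 (its y) by 34 mm high, about 110 g; origin at the centre of its underside, z up. Nearby lie a round beeswax cake and a larger oak sanding block, which are not wanted.
- wax_box: Dark wooden wax box fixed to the bench, outside 136 (its x) by 206 (its y) by 65 mm high, walls 8 mm, floor 10 mm thick, inside 120 by 190 by 55 mm deep; origin at the centre of its underside, z up. The hinge line of its lid runs along its y at x = +68 mm, z = 65 mm (the top of the rim on its +x side). An empty lidless tray farther off is not it.
- lid (a joint): Angle of the wax box's lid (rad): 0 shut, 2.2 fully open (leaning back past upright on its stop, where it rests at the start). The lid is 16 mm thick and 206 mm wide, 0.6 kg. A spring in the hinge always pulls it shut (0.13 to 0.20 N m); brought forward of about 2.0 rad it no longer stays open by itself, and if let go it slams shut. Holding it takes at most about 5 N at the bar.
- lid_bar (a point): Middle of the lid's brass bar handle, a round bar 12 mm thick with 120 mm clear length, parallel to the hinge line, 184 mm from it; there is a 40 mm gap between the bar and the lid's front edge. With the lid shut the bar stands in front of the box at box x = -116 mm, z = 73 mm; with the lid fully open it is the highest part of the lid, beyond the box's hinge side, about 217 mm above the bench. The bar can turn between the fingers that hold it.
Not all that is in view belongs to the job. Leave any green, orange or pink look-alike of the wax_block alone.

How it is judged:
On the way, in this order (a step that is already met when the one before it is completed fails the run):
1. the beeswax block lies released in the wax box, the lid still open (x of wax_block in the frame of wax_box between -0.06 and 0.06 m and y of wax_block in the frame of wax_box between -0.095 and 0.095 m and height (world z) of wax_block below 0.055 m and contact force between the fingers and wax_block below 0.1 N and value of joint lid above 1 rad), for 0.2 s.
2. the lid is shut (value of joint lid below 0.06 rad), for 0.2 s.
At the end, for the whole second after the job is handed in: The beeswax block lies at rest inside the wax box (its origin within the inside walls and less than 55 mm above the bench), and the lid is shut to within 0.06 rad (x of wax_block in the frame of wax_box between -0.06 and 0.06 m and y of wax_block in the frame of wax_box between -0.095 and 0.095 m and height (world z) of wax_block below 0.055 m and linear speed of wax_block below 0.03 m/s and value of joint lid below 0.06 rad); the robot touches nothing.
It fails at once if the lid slams: it swings shut faster than 2 rad/s (about 0.37 m/s at the bar) while still more than 0.12 rad (22 mm at the bar) open (velocity of joint lid below -2 rad/s and value of joint lid above 0.12 rad).
It also fails if it takes over 58 s, if anything falls off the work surface, if the arm or the gripper's body presses on something with over 40 N, if the wrist force passes 120 N, or if a joint passes its speed limit or range.

## Working session

There is one attempt and no reset: what is moved stays moved. The work goes in short steps, each a Python script; the robot and the scene stay as the last script left them, time stands still between calls to the robot, and variables do not carry over. Pictures are saved under pics/ and viewed, and the job is handed in when it is done.

```bash
mkdir -p pics; cat > h.py <<'E'
from bench import env, kinematics, monitor, eyes, job
import numpy as np, cv2
def snap(cam,name,crop=None,scale=1):
    f=eyes.grab_frame(cam); im=f["frame"][:,:,::-1].copy()
    cv2.imwrite(f"pics/{name}_raw.png",im); np.savez(f"pics/{name}.npz",mtx=f["mtx"],view=f["view"])
    if crop: x0,y0,x1,y1=crop; im=im[y0:y1,x0:x1]
    if scale!=1: im=cv2.resize(im,None,fx=scale,fy=scale,interpolation=cv2.INTER_CUBIC)
    cv2.imwrite(f"pics/{name}.png",im); return f
def crop(name,out,c,s):
    im=cv2.imread(f"pics/{name}_raw.png"); x0,y0,x1,y1=c
    cv2.imwrite(f"pics/{out}.png",cv2.resize(im[y0:y1,x0:x1],None,fx=s,fy=s,interpolation=cv2.INTER_CUBIC))
def cal(name): d=np.load(f"pics/{name}.npz"); return d["mtx"],d["view"]
def px2w(name,uv,z):
    K,V=cal(name); d=np.linalg.inv(K)@np.array([uv[0],uv[1],1.]); R=V[:3,:3];t=V[:3,3]
    c=-R.T@t; d=R.T@d; return c+d*(z-c[2])/d[2]
def w2px(name,P):
    K,V=cal(name); p=V[:3,:3]@np.asarray(P,float)+V[:3,3]; p=K@p; return p[:2]/p[2]
E
python3 - <<'E'
from h import *
for c in ("scene","side","wrist"):
    snap(c,c+"0",scale=1.5)
    K,V=cal(c+"0"); print(c,(-V[:3,:3].T@V[:3,3]).round(3),K[0,0])
s=monitor.sense(); print(s)
E
```

```text
scene [ 1.045 -0.178  0.899] 468.9592856443659
side [0.059 1.148 0.863] 481.4183517455266
wrist [ 0.241 -0.473  0.374] 278.46504426663245
{'clock': 0.15, 'joints': array([-1.47939061e+00,  3.13348216e-01,  1.49822385e+00,  1.57827934e-05,
        1.33098245e+00, -2.23424071e-01]), 'qvel': array([ 0.00058338, -0.00231235, -0.00302955,  0.00211173, -0.00029734,
        0.00077282]), 'joint_efforts': array([ 7.18599986e-04, -4.12373614e+01, -2.59796995e+01, -2.46561594e-04,
        3.22461856e-03, -2.45061904e-05]), 'position': array([ 0.16253263, -0.49902454,  0.23086742]), 'ee_rot': array([ 0.41569553,  0.57241987, -0.41517678,  0.57197986]), 'contact_force': array([-0.83201955, -0.74050322,  0.29644475]), 'ft_torque': array([-0.04698896, -0.02686009, -0.04350215]), 'finger_gap': 1.0009123765250818}
```

View pics/scene0.png

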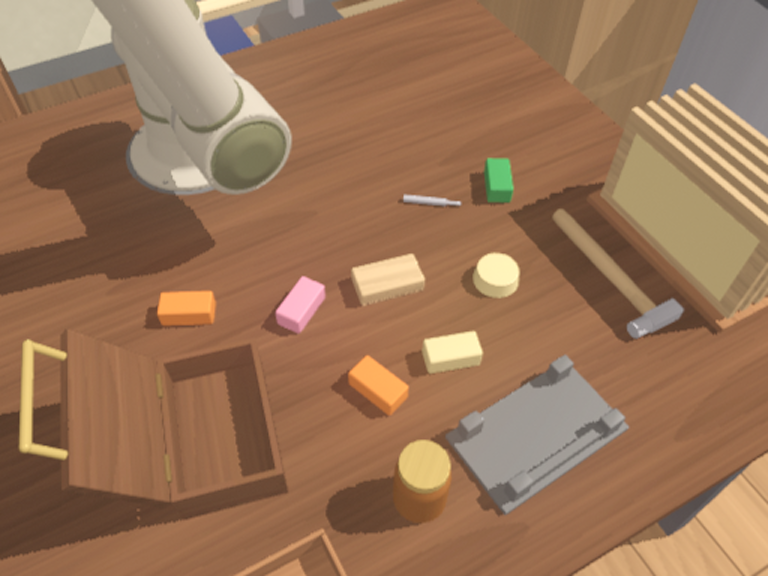

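View pics/side0.png

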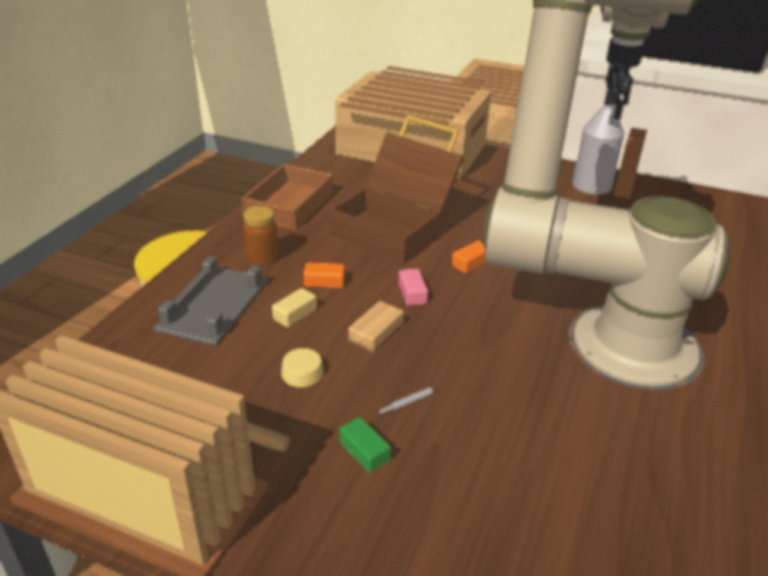

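View pics/wrist0.png

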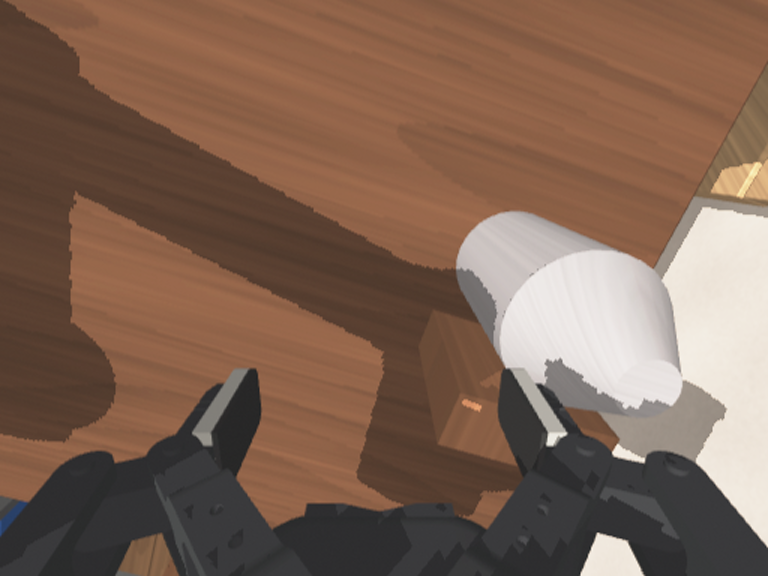

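Scene view (1.5x pixels), possible confusions:
- pale yellow rectangular block (452,352)
- round cake (497,275)
- oak block (388,280)
- orange blocks (187,308) and (378,385)
- pink block (301,304)
- green block (499,180)

The description fits (452,352). The box with its open lid is at about (225,420), and the lidless tray at (300,560) isn't it. Next I'll check close crops.

```bash
python3 - <<'E'
from h import *
crop("scene0","c1",(260,200,340,260),10)
crop("scene0","c2",(0,210,200,350),4)
crop("side0","c3",(170,180,220,220),16)
E
```

```text
(no output)
```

View pics/c1.png

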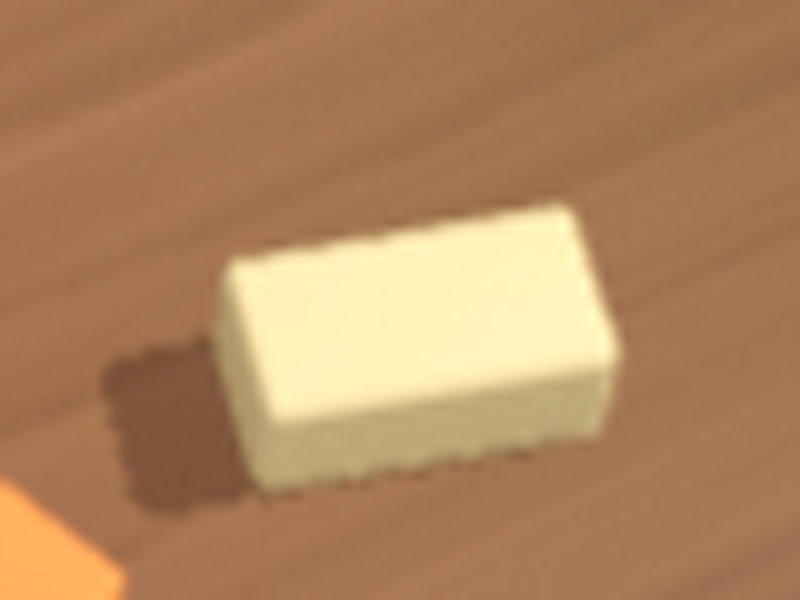

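View pics/c2.png

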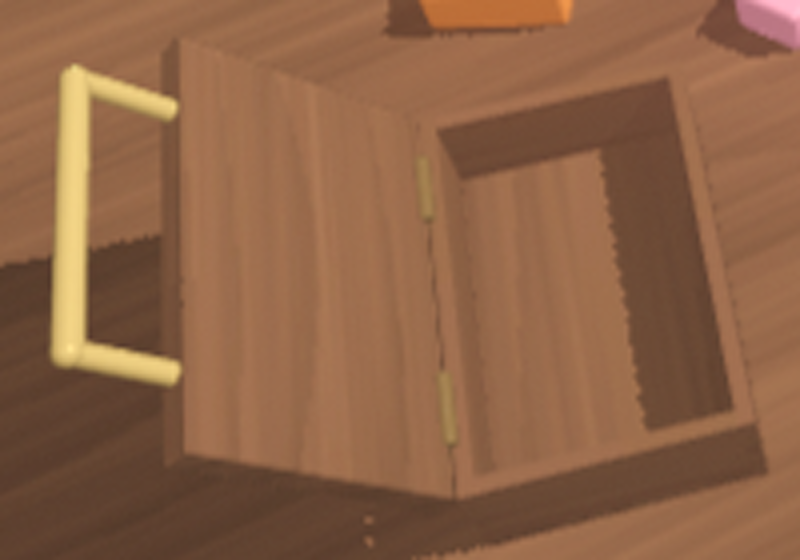

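```bash
cat > m.py <<'E'
from h import *
def cc(p,o,s): return (np.array(p)+.5)/s-.5+np.array(o)
B=[px2w("scene0",cc(p,(260,200),10),.034) for p in [(228,262),(570,203),(619,357),(272,424)]]
B=np.array(B); 
R=np.array([px2w("scene0",cc(p,(0,210),4),.065) for p in [(672,72),(757,425),(455,499)]])
H=np.array([px2w("scene0",cc(p,(0,210),4),.217) for p in [(73,72),(66,355)]])
E
python3 - <<'E'
from m import *
print(B.round(4)); print([np.linalg.norm(B[i]-B[(i+1)%4]).round(4) for i in range(4)], B.mean(0))
for a,b in((0,1),(3,2),(0,3),(1,2)): print(np.degrees(np.arctan2(*(B[b]-B[a])[[1,0]])))
print(R.round(4),np.linalg.norm(R[0]-R[1]),np.linalg.norm(R[1]-R[2]))
print(H.round(4))
e=R[0]-R[1]; print("y dir",np.degrees(np.arctan2(e[1],e[0]))); e=R[2]-R[1]; print("x dir",np.degrees(np.arctan2(e[1],e[0])))
e=H[0]-H[1]; print("bar dir",np.degrees(np.arctan2(e[1],e[0])),np.linalg.norm(e))
print("center",(R[0]+R[2])/2)
E
```

```text
[[0.5924 0.1493 0.034 ]
 [0.6152 0.2235 0.034 ]
 [0.6534 0.2108 0.034 ]
 [0.6319 0.1365 0.034 ]]
[np.float64(0.0776), np.float64(0.0403), np.float64(0.0774), np.float64(0.0416)] [0.62324034 0.18002918 0.034     ]
72.8615998793265
73.85111536897456
-17.953701654609503
-18.351516647820695
[[ 0.4974 -0.0762  0.065 ]
 [ 0.6952 -0.1159  0.065 ]
 [ 0.6618 -0.2496  0.065 ]] 0.20175169878058996 0.1377911743059692
[[ 0.4746 -0.3199  0.217 ]
 [ 0.6052 -0.3502  0.217 ]]
y dir 168.6431800230784
x dir -104.03584149956386
bar dir 166.95912705204805 0.13409447422599363
center [ 0.57959482 -0.16291813  0.065     ]
```

```bash
python3 - <<'E'
from h import *
crop("side0","c4",(210,70,330,180),6.5)
crop("side0","c3",(170,180,230,225),12)
E
```

```text
(no output)
```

View pics/c4.png

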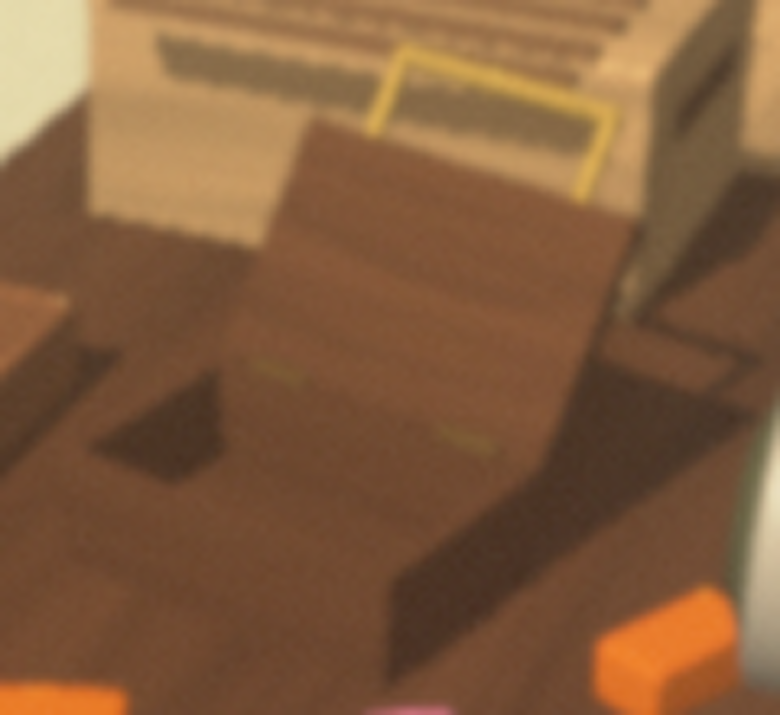

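View pics/c3.png

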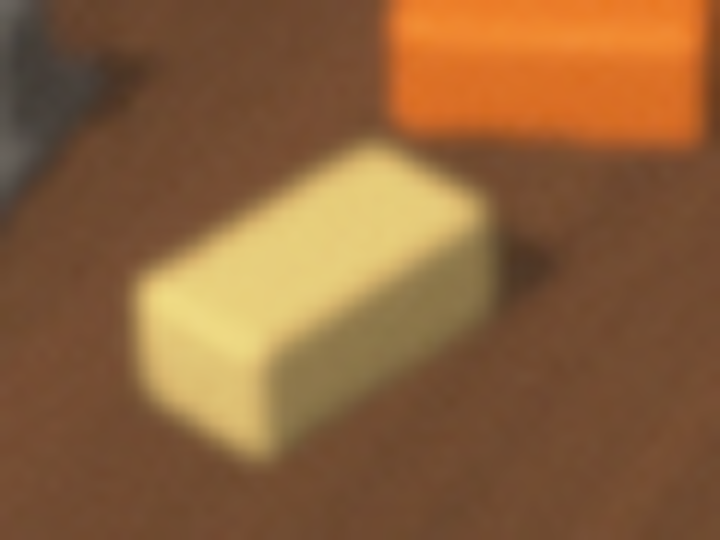

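```bash
cat >> m.py <<'E'
from scipy.optimize import least_squares
def bx(p,P):
    c,s=np.cos(p[2]),np.sin(p[2]); P=np.asarray(P,float)
    return np.array([p[0]+c*P[0]-s*P[1],p[1]+s*P[0]+c*P[1],P[2]])
def bar(th,y,r=.184,o=.008): 
    return [.068-r*np.cos(th)+o*np.sin(th),y,.065+r*np.sin(th)+o*np.cos(th)]
E
python3 - <<'E'
from m import *
SC=lambda p:cc(p,(0,210),4); SD=lambda p:cc(p,(210,70),6.5)
obs=[("scene0",SC((672,72)),lambda t:(-.068,-.103,.065)),("scene0",SC((757,425)),lambda t:(-.068,.103,.065)),("scene0",SC((455,499)),lambda t:(.068,.103,.065)),
("scene0",SC((768,472)),lambda t:(-.068,.103,0)),
("scene0",SC((73,72)),lambda t:bar(t,-.066)),("scene0",SC((66,355)),lambda t:bar(t,.066)),
("side0",SD((407,52)),lambda t:bar(t,.066)),("side0",SD((610,112)),lambda t:bar(t,-.066)),
("side0",SD((392,585)),lambda t:(-.068,-.103,.065)),("side0",SD((390,680)),lambda t:(-.068,-.103,0))]
f=lambda p:np.concatenate([w2px(n,bx(p,g(p[3])))-uv for n,uv,g in obs])
r=least_squares(f,[.58,-.163,np.radians(-103),2.2],loss="soft_l1"); print(r.x,np.degrees(r.x[2])); print(r.fun.reshape(-1,2).round(2) if r.fun.size else 0)
print(bx(r.x,bar(r.x[3],0)))
# block
S3=lambda p:cc(p,(170,180),12); S1=lambda p:cc(p,(260,200),10)
ob=[("scene0",S1((228,262)),(-1,-1,1)),("scene0",S1((570,203)),(-1,1,1)),("scene0",S1((619,357)),(1,1,1)),("scene0",S1((272,424)),(1,-1,1)),("scene0",S1((600,437)),(1,1,0)),("scene0",S1((268,492)),(1,-1,0)),
("side0",S3((375,138)),(1,-1,1)),("side0",S3((490,195)),(-1,-1,1)),("side0",S3((268,348)),(-1,1,1)),("side0",S3((135,280)),(1,1,1)),("side0",S3((265,465)),(-1,1,0)),("side0",S3((490,320)),(-1,-1,0))]
g=lambda p:np.concatenate([w2px(n,bx(p,np.array(q)*[.021,.04,.034]))-uv for n,uv,q in ob])
r=least_squares(g,[.623,.18,np.radians(-17)],loss="soft_l1"); print(r.x,np.degrees(r.x[2])); print(r.fun.reshape(-1,2).round(2))
for uv in [(349,377),(404,413),(364,357),(409,388)]: print(px2w("scene0",np.array(uv)/1.5,.034))
E
```

```text
[ 0.57693338 -0.16015724 -1.7979678   2.1903055 ] -103.01596668033444
[[ 1.42 -3.  ]
 [-1.15 -0.9 ]
 [ 0.04  0.09]
 [-0.42  0.27]
 [-0.    1.4 ]
 [ 0.08 -0.28]
 [-0.87 -0.83]
 [ 0.53 -0.44]
 [-0.22 -1.79]
 [-0.75  0.75]]
[ 0.53608921 -0.33684813  0.21016101]
[ 0.62183015  0.18081972 -0.29135662] -16.693504532104594
[[-0.81 -0.58]
 [ 0.13 -0.98]
 [ 0.88 -0.44]
 [-0.37 -0.52]
 [ 0.89 -0.36]
 [-0.94  0.67]
 [-0.66 -0.95]
 [ 0.13 -0.16]
 [-1.11 -0.15]
 [-0.48 -0.43]
 [-0.22 -0.43]
 [ 0.47 -1.27]]
[0.59701204 0.02484616 0.034     ]
[0.68198075 0.06472    0.034     ]
[0.57832812 0.05860081 0.034     ]
[0.65226338 0.08989038 0.034     ]
```

```bash
cat >> m.py <<'E'
from scipy.spatial.transform import Rotation as Ro
BOX=np.array([.5770,-.1605,np.radians(-103.0)])
def quat(jaw,x=(0,0,-1)):
    x=np.array(x,float); z=np.array(jaw,float); z-=x*(x@z); z/=np.linalg.norm(z)
    return Ro.from_matrix(np.c_[x,np.cross(z,x),z]).as_quat()
def bdir(p,v): c,s=np.cos(p[2]),np.sin(p[2]); return np.array([c*v[0]-s*v[1],s*v[0]+c*v[1],v[2]])
def ang(a): return np.array([np.cos(a),np.sin(a),0])
def lidpose(al,P,sg=1):   # al tool tilt, P grip point world
    x=bdir(BOX,[np.sin(al),0,-np.cos(al)]); z=sg*bdir(BOX,[np.cos(al),0,np.sin(al)])
    return np.array(P)+.019*x, quat(z,x)
E
python3 - <<'E'
from m import *
print(monitor.sense()["joints"].round(2))
for sg in (1,-1):
    q=quat(sg*ang(np.radians(-16.7)))
    for P in ([.622,.181,.15],[.622,.181,.006]): j=kinematics.ik(P,q); print("pick",sg,None if j is None else np.round(j,2))
    q=quat(sg*ang(np.radians(-13)))
    P=bx(BOX,[-.004,0,.2]); j=kinematics.ik(P,q); print("place",sg,None if j is None else np.round(j,2))
    for th in np.linspace(2.2,0,6):
        al=np.radians(-10)+(2.2-th)/2.2*np.radians(60)
        j=kinematics.ik(*lidpose(al,bx(BOX,bar(th,0)),sg)); print("lid",round(th,2),None if j is None else np.round(j,2))
for uv in [(450,435),(470,425),(560,365),(475,410)]: print(px2w("scene0",np.array(uv)/1.5,.03).round(3))
E
```

```text
[-1.48  0.31  1.5   0.    1.33 -0.22]
pick 1 [ 0.1   0.65  1.2  -0.    1.3   0.39]
pick 1 [ 0.1   0.81  1.31 -0.    1.02  0.39]
place 1 [-0.46  0.5   1.31 -0.    1.33 -0.23]
lid 2.2 [-0.8   0.62  1.15  0.15  1.47  0.97]
lid 1.76 [-0.63  0.51  1.22 -0.03  1.39  1.17]
lid 1.32 [-0.42  0.48  1.28 -0.25  1.33  1.43]
lid 0.88 [-0.22  0.55  1.31 -0.47  1.31  1.71]
lid 0.44 [-0.07  0.69  1.31 -0.68  1.33  1.96]
lid 0.0 [ 0.02  0.88  1.28 -0.86  1.36  2.18]
pick -1 [ 0.1   0.65  1.2  -0.    1.3  -2.75]
pick -1 [ 0.1   0.81  1.31 -0.    1.02 -2.75]
place -1 None
lid 2.2 [-0.8   0.62  1.15  0.15  1.47 -2.17]
lid 1.76 [-0.63  0.51  1.22 -0.03  1.39 -1.97]
lid 1.32 [-0.42  0.48  1.28 -0.25  1.33 -1.71]
lid 0.88 [-0.22  0.55  1.31 -0.47  1.31 -1.43]
lid 0.44 [-0.07  0.69  1.31 -0.68  1.33 -1.18]
lid 0.0 [ 0.02  0.88  1.28 -0.86  1.36 -0.96]
[0.738 0.104 0.03 ]
[0.738 0.135 0.03 ]
[0.722 0.299 0.03 ]
[0.723 0.153 0.03 ]
```

```bash
python3 - <<'E'
from m import *
p=monitor.sense()["position"]
env.movel([p[0],p[1],.33],velocity=.25)
env.reach([.622,.181,.16],quat(ang(np.radians(-16.7))))
snap("wrist","w1",scale=1.5)
print(monitor.sense()["clock"])
E
```

```text
3.6833
```

View pics/w1.png

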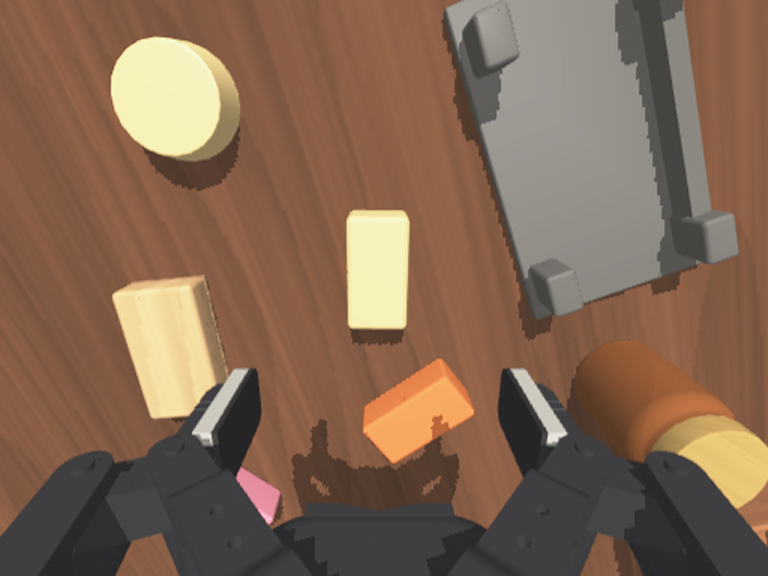

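The wrist view shows the wax at about (378,270), centred between the fingers. The orange block at (418,410) and the jar at (690,440) are clear of it. I'll check the fit and pick it.

```bash
python3 - <<'E'
from m import *
c=[px2w("w1",np.array(u)/1.5-.17,.034) for u in [(347,213),(409,213),(407,329),(348,328)]]
c=np.array(c);m=c.mean(0);print(c.round(4),m)
for a,b in((0,3),(1,2)): print(np.degrees(np.arctan2(*(c[a]-c[b])[[1,0]]))-90)
print("jar",px2w("scene0",np.array([422,465])/1.5,.08))
if np.linalg.norm(m[:2]-[.622,.181])<.008:
    P=np.r_[m[:2]*.5+np.array([.622,.181])*.5,.006]
    env.movel([P[0],P[1],.16],velocity=.15)
    print(env.movel(P,velocity=.12,guard=15))
    env.close_gripper(40)
    s=monitor.sense(); print(s["finger_gap"],s["contact_force"],s["position"],s["clock"])
    env.movel([P[0],P[1],.2],velocity=.2)
    snap("wrist","w2",scale=1.5); s=monitor.sense(); print(s["finger_gap"],s["contact_force"])
E
```

```text
[[0.6154 0.2271 0.034 ]
 [0.6534 0.2156 0.034 ]
 [0.6305 0.1379 0.034 ]
 [0.591  0.1506 0.034 ]] [0.62257331 0.18279259 0.034     ]
-17.641233134068244
-16.42738746750723
jar [0.77236882 0.03611902 0.08      ]
False
0.48005328279060516 [-0.42748806 -0.57552151  2.2397169 ] [0.62252073 0.18194108 0.00638891] 5.8417
0.4809243273303603 [-0.22668172  0.12118717 -0.6569432 ]
```

View pics/w2.png

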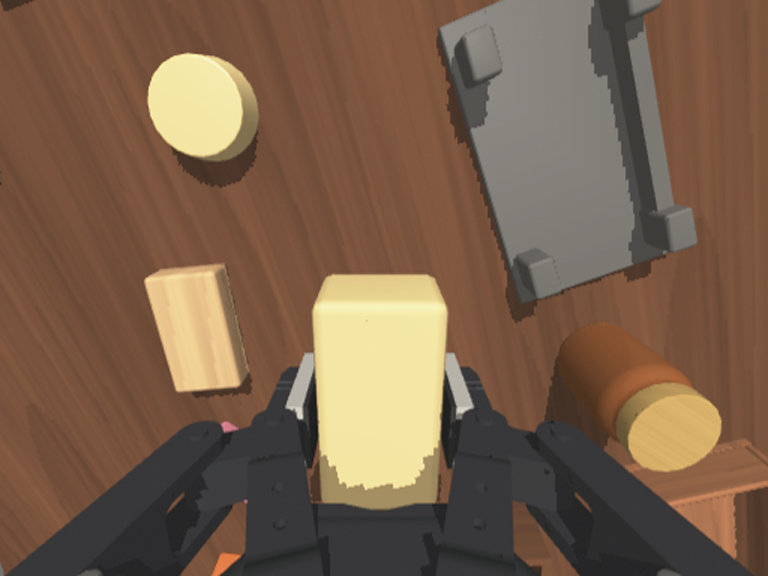

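```bash
python3 - <<'E'
from m import *
K,V=cal("w2"); print("cam",(-V[:3,:3].T@V[:3,3]).round(3))
T=bx(BOX,[-.006,0,0]); q=quat(bdir(BOX,[0,1,0]))
env.reach([T[0],T[1],.22],q)
snap("wrist","w3",scale=1.5); snap("scene","s3",crop=(0,150,260,350),scale=3)
s=monitor.sense(); print(s["clock"],s["finger_gap"],s["position"])
E
```

```text
cam [0.646 0.261 0.341]
8.3917 0.48385747589498296 [ 0.57869941 -0.15346887  0.21987056]
```

View pics/w3.png

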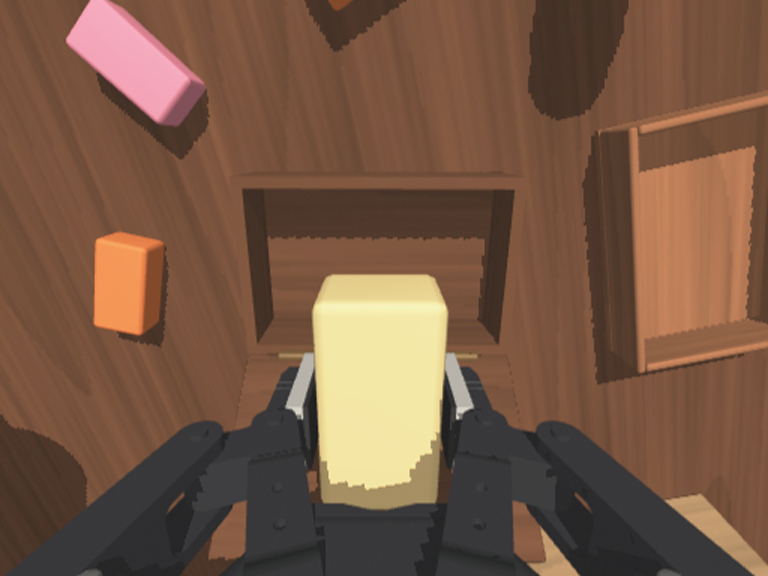

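View pics/s3.png

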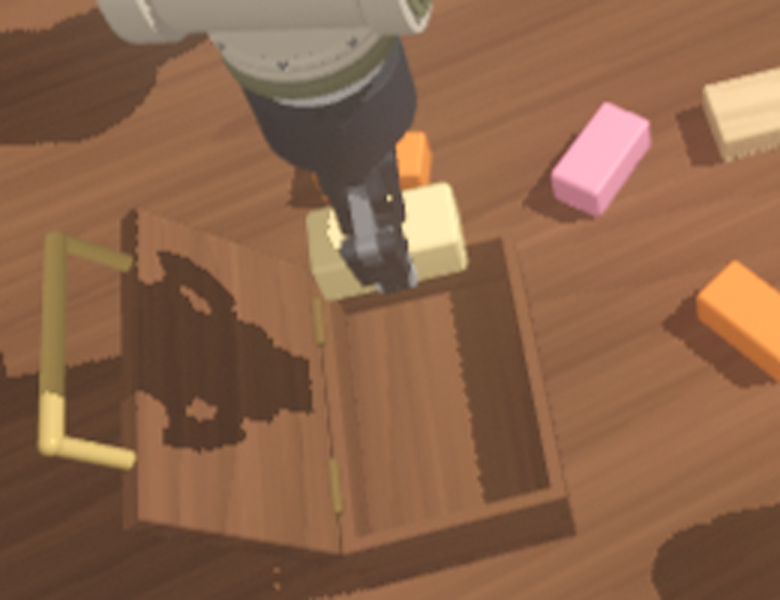

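```bash
python3 - <<'E'
from m import *
c=np.array([px2w("w3",np.array(u)/1.5-.17,.065) for u in [(236,177),(526,177),(513,353),(247,353)]])
inn=np.array([px2w("w3",np.array(u)/1.5-.17,.065) for u in [(244,189),(516,189),(501,345),(256,343)]])
for C in (c,inn):
    print(C.round(4)); e=C[1]-C[0]; print(np.linalg.norm(e),np.degrees(np.arctan2(e[1],e[0])), (C[0]+C[1])/2)
print("model front mid",bx(BOX,[-.068,0,.065]),"inner",bx(BOX,[-.06,0,.065]))
print("hinge mid", (c[2]+c[3])/2, bx(BOX,[.068,0,.065]))
E
```

```text
[[ 0.497  -0.0699  0.065 ]
 [ 0.692  -0.1146  0.065 ]
 [ 0.6665 -0.2474  0.065 ]
 [ 0.461  -0.2002  0.065 ]]
0.2000649013897321 -12.914172960099156 [ 0.59453488 -0.09224214  0.065     ]
[[ 0.4998 -0.0788  0.065 ]
 [ 0.6843 -0.1211  0.065 ]
 [ 0.6582 -0.2383  0.065 ]
 [ 0.4707 -0.1935  0.065 ]]
0.18932222343179894 -12.914925203105716 [ 0.59205869 -0.09997245  0.065     ]
model front mid [ 0.59229667 -0.09424284  0.065     ] inner [ 0.59049706 -0.1020378   0.065     ]
hinge mid [ 0.56375945 -0.22380734  0.065     ] [ 0.56170333 -0.22675716  0.065     ]
```

```bash
sed -i 's/^BOX=.*/BOX=np.array([.5783,-.1590,np.radians(-102.95)])/' m.py; python3 - <<'E'
from m import *
T=bx(BOX,[-.006,0,0])
env.movel([T[0],T[1],.09],velocity=.2)
print(env.movel([T[0],T[1],.0185],velocity=.08,guard=12))
s=monitor.sense(); print(s["contact_force"],s["position"])
env.release()
env.movel([T[0],T[1],.25],velocity=.2)
env.hold(.2)
snap("scene","s4",crop=(0,150,260,350),scale=3); snap("wrist","w4",scale=1.5)
print(monitor.sense()["clock"])
E
```

```text
False
[-0.05335732  0.60121236 -0.45940836] [ 0.57998122 -0.15332408  0.01905667]
12.35
```

View pics/s4.png

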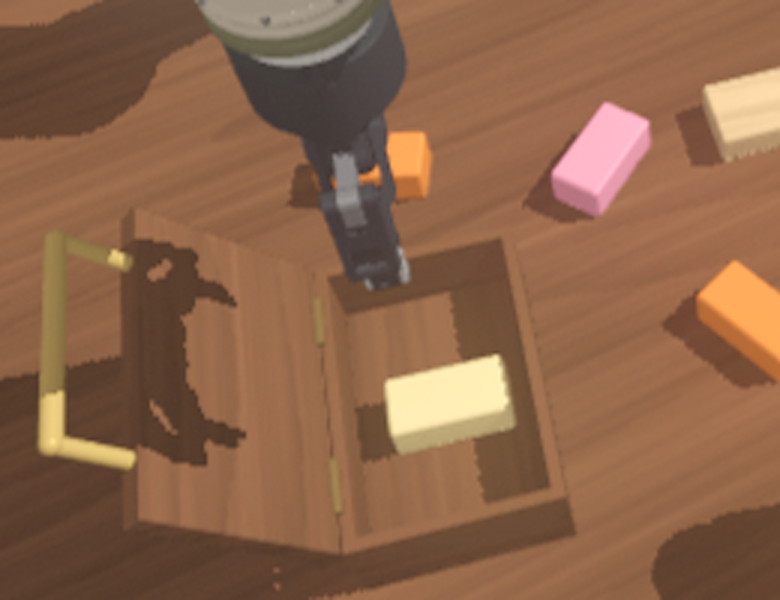

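View pics/w4.png

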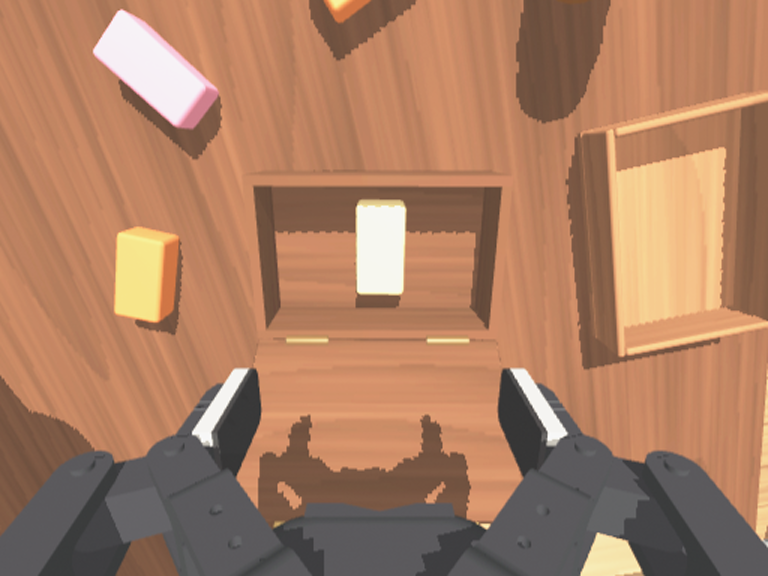

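The block lies in the box at w4 (380,247). Next I'll hover over the bar and take measurements.

```bash
python3 - <<'E'
from m import *
P=bx(BOX,bar(2.2,0)); print(P)
al=np.radians(-5)
t,q=lidpose(al,P); x=(t-P)/.019
p=monitor.sense()["position"]; env.movel([p[0],p[1],.32],velocity=.3)
env.reach(t-.09*x,q)
snap("wrist","w5",scale=1.5); snap("scene","s5",crop=(0,150,260,350),scale=3)
snap("side","d5",crop=(210,20,370,140),scale=5)
s=monitor.sense();print(s["clock"],s["position"],t-.09*x)
for y in(-.066,0,.066): print(w2px("w5",bx(BOX,bar(2.2,y)))*1.5)
E
```

```text
[ 0.53734511 -0.33710406  0.20905533]
14.025 [ 0.53631659 -0.34237077  0.27988216] [ 0.53595837 -0.34313473  0.27978515]
[380.50377663 409.71841181]
[380.96271974 306.39230415]
[381.51467013 182.12660795]
```

View pics/w5.png

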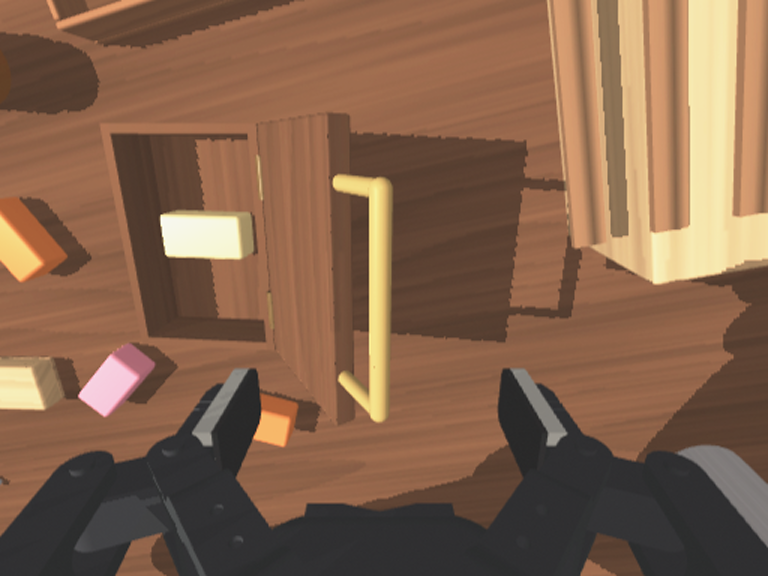

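View pics/s5.png

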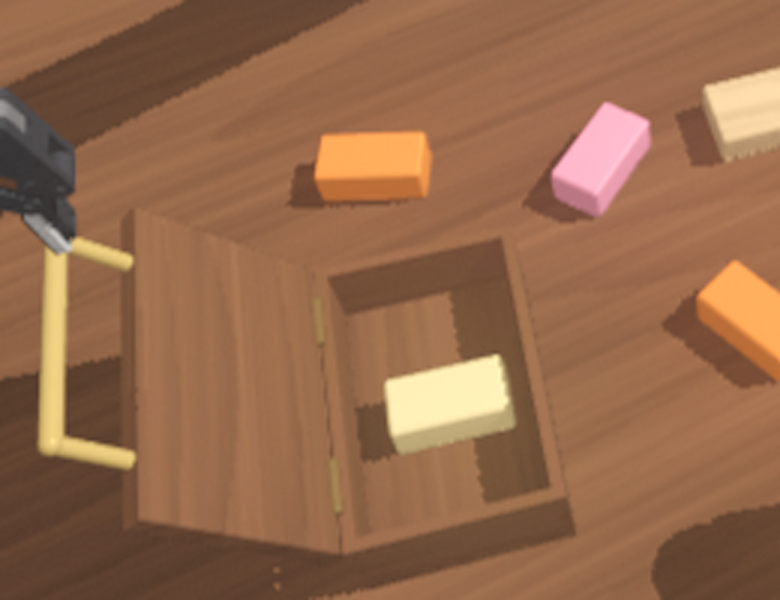

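View pics/d5.png

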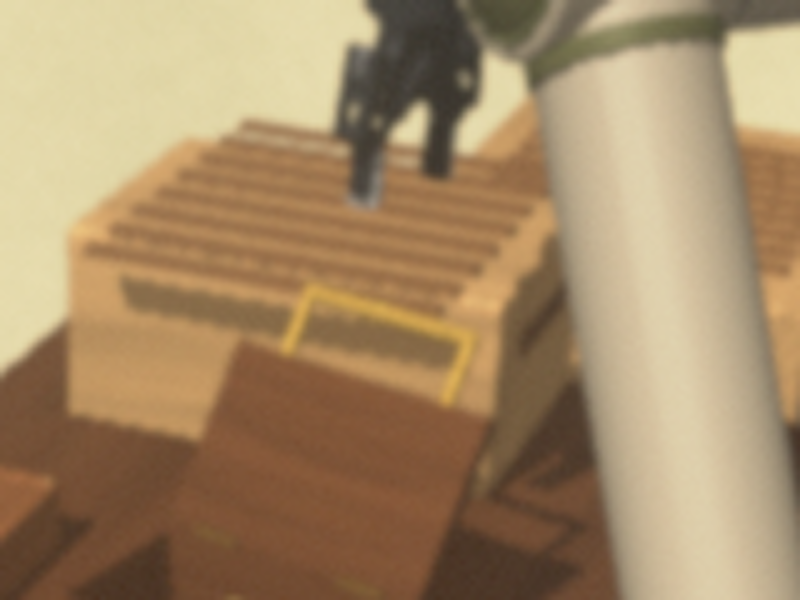

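```bash
python3 - <<'E'
from m import *
for u in [(70,412),(200,438),(478,497)]: print(px2w("d5",np.array(u)/5+[210,20],0).round(3))
for z in (.12,.2,.25): print(z,[px2w("w5",np.array(u)/1.5,z).round(3) for u in [(570,245),(655,283)]])
P=bx(BOX,bar(2.2,0)); print(P, P+.06*bdir(BOX,[1,0,0]))
E
```

```text
[ 0.854 -0.496  0.   ]
[ 0.738 -0.497  0.   ]
[ 0.502 -0.494  0.   ]
0.12 [array([ 0.525, -0.465,  0.12 ]), array([ 0.486, -0.52 ,  0.12 ])]
0.2 [array([ 0.549, -0.44 ,  0.2  ]), array([ 0.52 , -0.481,  0.2  ])]
0.25 [array([ 0.563, -0.425,  0.25 ]), array([ 0.541, -0.456,  0.25 ])]
[ 0.53734511 -0.33710406  0.20905533] [ 0.52389907 -0.39557802  0.20905533]
```

```bash
python3 - <<'E'
from m import *
P=bx(BOX,bar(2.2,0)); t,q=lidpose(np.radians(-5),P)
print(env.movel(t,velocity=.1,frame=q,guard=10))
s=monitor.sense();print(s["position"],t,s["contact_force"])
env.close_gripper(35)
s=monitor.sense();print(s["clock"],s["position"],s["contact_force"],s["ft_torque"],s["finger_gap"])
snap("wrist","w6",scale=1.5); snap("side","d6",crop=(210,20,370,140),scale=5)
E
```

```text
False
[ 0.53791686 -0.33574553  0.19086639] [ 0.53771622 -0.33549022  0.19012763] [ 0.96646808 -0.15616698  0.81575653]
15.75 [ 0.53775303 -0.33538718  0.19015522] [-0.22006196  0.91247334 -0.09833699] [ 0.08169447 -0.01809134 -0.06203657] 0.12421398605266054
```

View pics/w6.png

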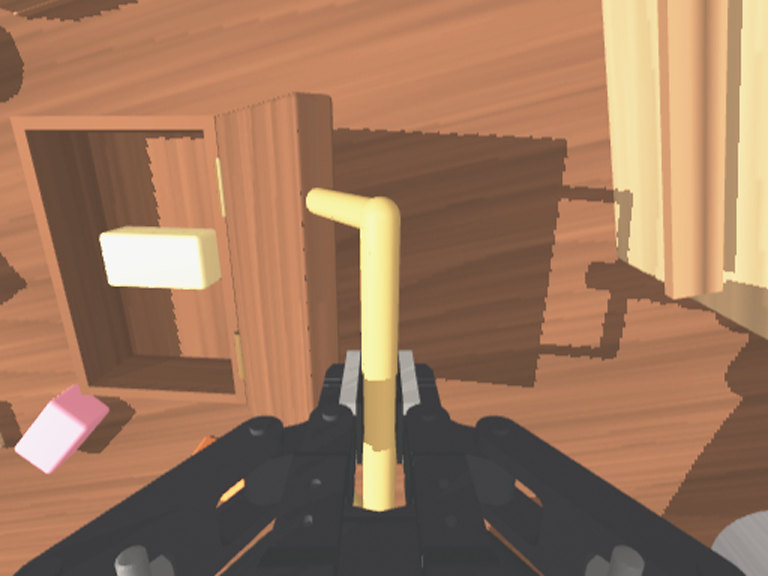

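View pics/d6.png

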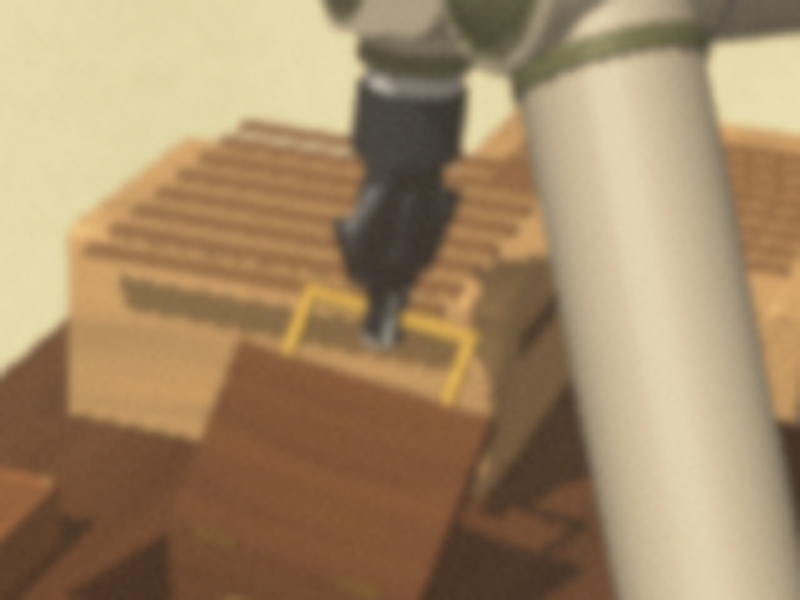

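```bash
cat > arc.py <<'E'
from m import *
import sys
def al(th): return np.radians(-5+55*(2.2-th)/2.2)
def go(a,b,n,v=.06):
    for th in np.linspace(a,b,n+1)[1:]:
        t,q=lidpose(al(th),bx(BOX,bar(th,0)))
        env.movel(t,velocity=v,frame=q); s=monitor.sense()
        print(round(th,3),round(s["clock"],2),s["contact_force"].round(1),s["ft_torque"].round(2),round(s["finger_gap"],3),flush=True)
        if np.linalg.norm(s["contact_force"])>25: print("STOP"); break
if __name__=="__main__": go(float(sys.argv[1]),float(sys.argv[2]),int(sys.argv[3]))
E
python3 arc.py 2.2 1.75 3; python3 - <<'E'
from h import *
snap("side","d7",crop=(210,20,370,140),scale=5)
E
```

```text
2.05 16.44 [-0.3 -2.   1.9] [-0.6   0.1  -0.05] 0.126
1.9 17.03 [-1.4 -3.2  6.4] [-0.69  0.17 -0.05] 0.123
1.75 17.62 [ 0.  -2.   6.9] [-0.6   0.17 -0.1 ] 0.128
```

View pics/d7.png

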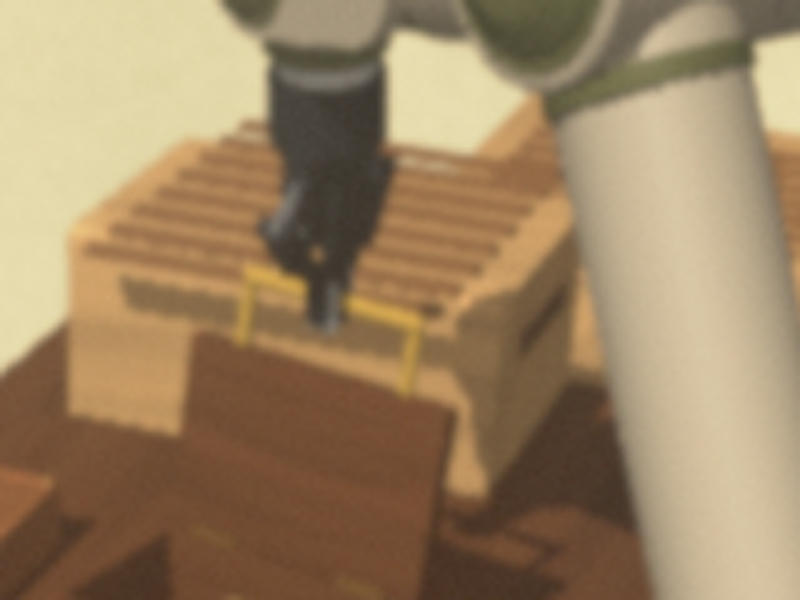

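The lid is following the gripper and the forces are small, so I'll carry on down to 0.45 rad.

```bash
python3 arc.py 1.75 .45 9; python3 - <<'E'
from h import *
snap("side","d8",crop=(200,40,360,160),scale=5); snap("scene","s8",crop=(0,150,260,350),scale=3)
E
```

```text
1.606 18.25 [ 0.6 -1.9  6.3] [-0.35 -0.16  0.  ] 0.126
1.461 18.82 [ 4.  -1.4  3.5] [-0.18 -0.74  0.11] 0.125
1.317 19.4 [ 5.8 -0.9  3.2] [-0.41 -0.78  0.21] 0.121
1.172 19.98 [ 7.6 -0.1  1.3] [-0.25 -1.05  0.34] 0.129
1.028 20.55 [ 7.4 -0.6 -0.6] [-0.12 -0.99  0.44] 0.124
0.883 21.12 [7.7 1.2 0.7] [ 0.02 -0.9   0.47] 0.125
0.739 21.7 [6.4 1.1 1.6] [ 0.2  -0.89  0.52] 0.125
0.594 22.27 [ 7.1  0.7 -0.5] [ 0.27 -0.92  0.6 ] 0.127
0.45 22.85 [ 7.1  0.4 -1.4] [ 0.27 -0.9   0.65] 0.122
```

View pics/s8.png

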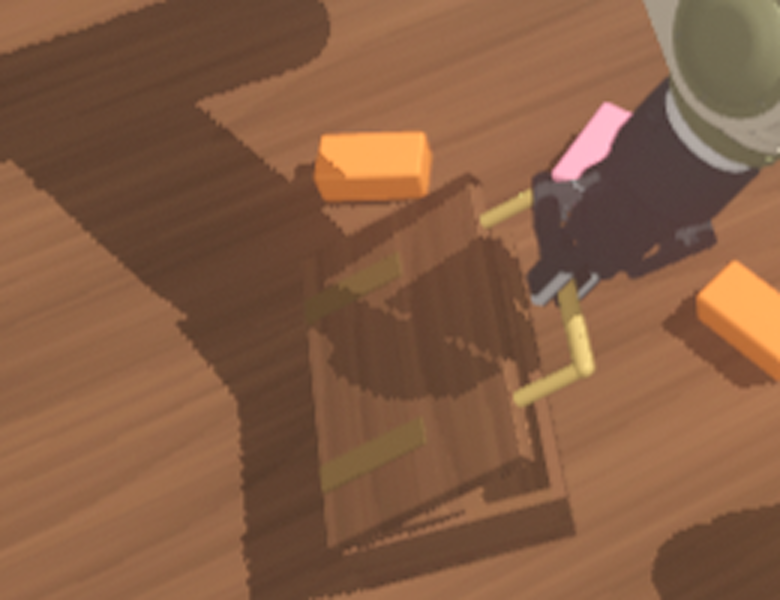

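View pics/d8.png

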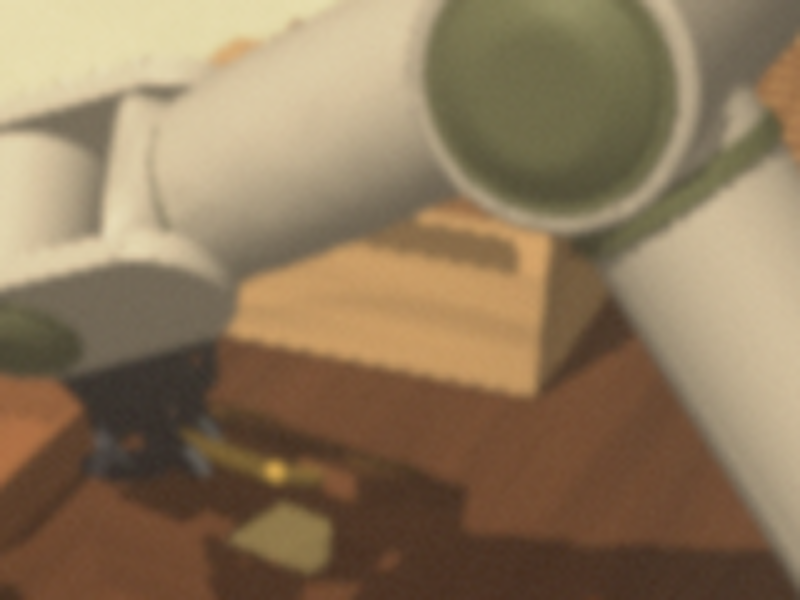

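```bash
python3 - <<'E'
from m import *
for u in [(650,140),(605,103),(553,178),(597,215)]: print(px2w("s4",np.array(u)/3+[0,150],.03).round(3))
P=bx(BOX,bar(0,0)); t,q=lidpose(np.radians(50),P); print(P,t,kinematics.ik(t-.15*(t-P)/.019,q))
E
python3 arc.py .45 0.05 4
```

```text
[0.45  0.059 0.03 ]
[0.401 0.044 0.03 ]
[ 0.447 -0.02   0.03 ]
[ 0.493 -0.005  0.03 ]
[ 0.60429568 -0.04595034  0.073     ] [ 0.60103393 -0.060135    0.06078704] [ 0.1830847   0.87800835  1.00799804 -0.78343914  1.66135559  2.07437061]
0.35 23.39 [ 6.6 -1.2 -1.7] [ 0.08 -0.87  0.63] 0.12
0.25 23.83 [ 6.3 -2.2 -2.2] [ 0.24 -0.8   0.67] 0.125
0.15 24.27 [ 6.1 -3.4 -2.3] [ 0.07 -0.7   0.74] 0.125
0.05 24.72 [ 6.6 -2.7 -1.1] [ 0.02 -0.68  0.7 ] 0.126
```

```bash
python3 - <<'E'
from arc import *
for th in (.02,0,-.015):
    t,q=lidpose(al(0.05)+(0.05-th)*.436,bx(BOX,bar(th,0)))
    g=env.movel(t,velocity=.03,frame=q,guard=10); s=monitor.sense()
    print(th,g,s["contact_force"].round(1),s["position"],t)
    if g: break
snap("scene","s9",crop=(60,180,260,330),scale=4); snap("wrist","w9",scale=1.5); snap("side","d9",crop=(200,60,360,180),scale=5)
E
```

```text
0.02 False [ 6.7 -2.4 -2.7] [ 0.60097971 -0.05986293  0.0622769 ] [ 0.60101386 -0.06022226  0.0643385 ]
0 False [ 4.2 -0.3  1.7] [ 0.60102368 -0.05986957  0.05976577] [ 0.60103397 -0.0601348   0.06078679]
-0.015 False [1.4 0.5 6.7] [ 0.60102256 -0.0599367   0.05840075] [ 0.6010384  -0.06011557  0.05812144]
```

View pics/s9.png

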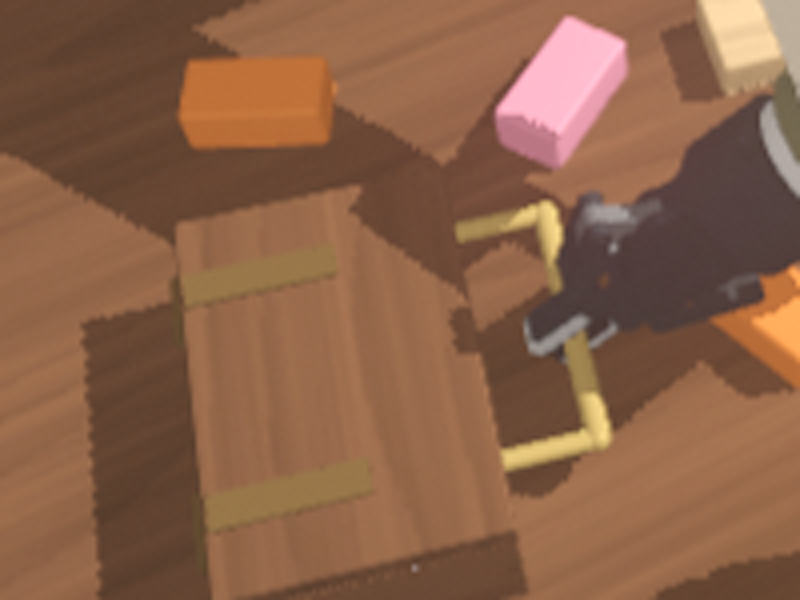

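View pics/w9.png

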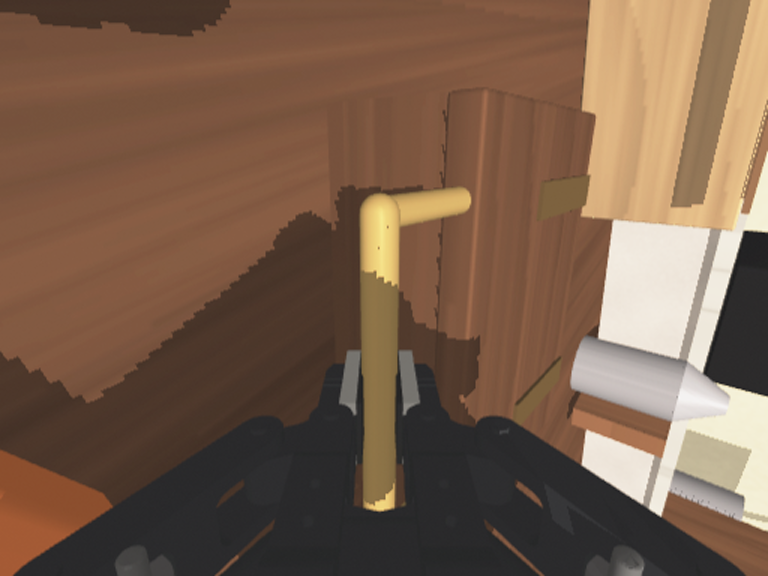

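The lid is seated: pushing slightly past shut only raised the upward force to 6.7 N, and s9 and w9 show it flush on the rim. Now I'll release and back out along the tool axis.

```bash
python3 - <<'E'
from m import *
env.release()
s=monitor.sense(); print(s["contact_force"].round(1),s["finger_gap"],s["position"])
x=Ro.from_quat(s["ee_rot"]).as_matrix()[:,0]
print(env.movel(s["position"]-.13*x,velocity=.12,guard=15))
env.hold(.3)
s=monitor.sense(); print(s["contact_force"].round(1),s["clock"])
snap("scene","s10",crop=(60,180,260,330),scale=4); snap("side","d10",crop=(200,60,360,180),scale=5); snap("wrist","w10",scale=1.5)
for n,o,k in(("s10",(60,180),4),):
    for th in(0,.06,.12): print(th,[((w2px(n,bx(BOX,bar(th,y)))-o)*k).round(0) for y in(-.066,.066)])
E
```

```text
[ 0.5  0.6 -0.6] 0.9999303101011945 [ 0.601019   -0.06014118  0.05809228]
False
[ 0.7 -1.3 -0.4] 27.95
0 [array([541., 208.]), array([597., 436.])]
0.06 [array([538., 197.]), array([594., 427.])]
0.12 [array([533., 186.]), array([589., 417.])]
```

View pics/s10.png

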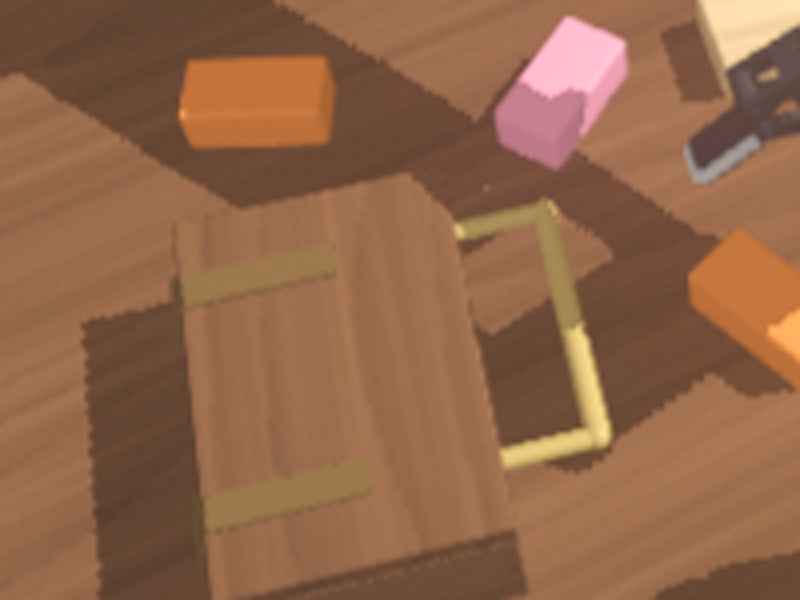

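View pics/w10.png

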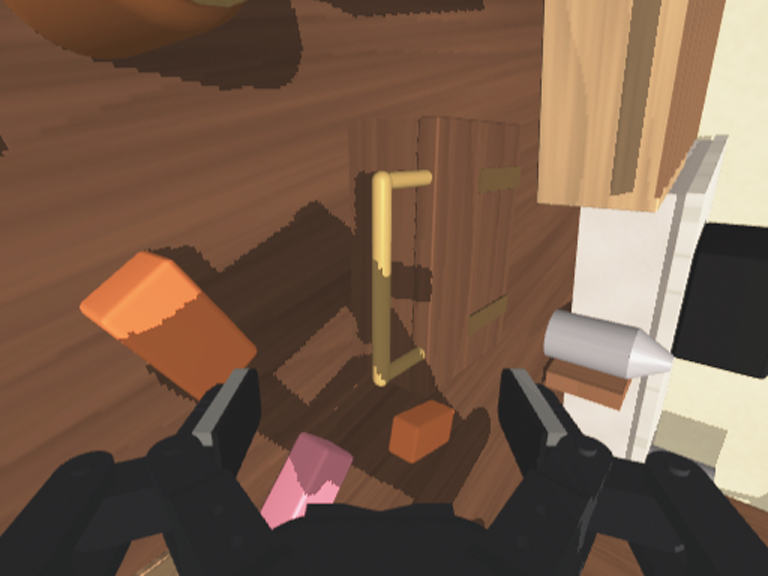

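View pics/d10.png

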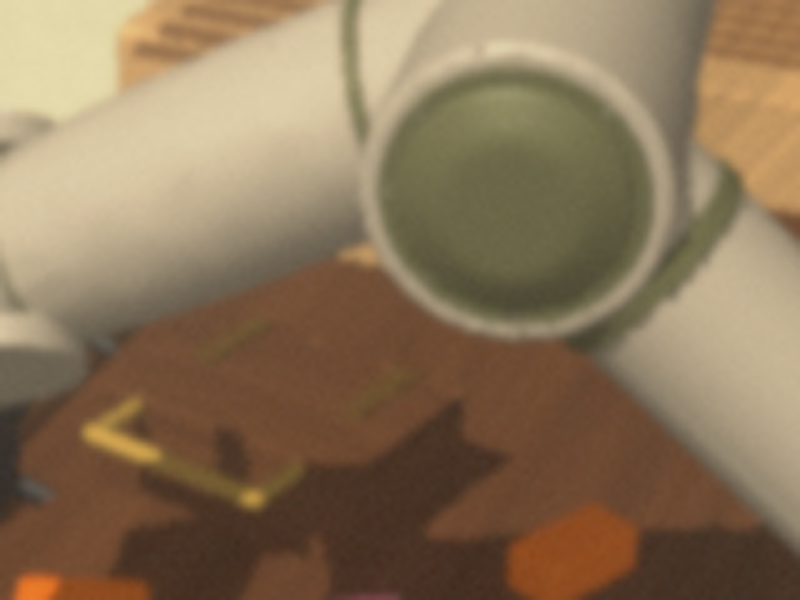

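After letting go, the bar corners in s10 are at (545,210) and (600,437). The shut-lid model predicts (541,208) and (597,436), so the lid is shut. The gripper is clear of everything.

```bash
python3 - <<'E'
from h import *
job.hand_in(); print(monitor.sense()["clock"])
E
```

```text
the job is handed in; nothing more can be done
the job is handed in; nothing more can be done
```

I put the pale yellow beeswax block in the wax box, then took the lid by its brass bar and lowered it in short controlled steps until it was shut. The job was handed in at about 28 s on the robot's clock; it reports no verdict.

- **Block:** pictures after release showed it lying on the box floor near the middle. It can't be seen now that the lid is closed.
- **Lid:** forces at the gripper stayed under about 8 N between steps on the way down. I moved the bar at about 0.06 m/s on average, well below the 0.37 m/s slam limit, but did not measure the lid's speed directly. With the gripper backed off, the bar sits within 1 mm or so of its predicted shut position.
- **Gripper:** it is fully open and 130 mm back from the bar, and the force reading is only sensor noise.
- **Disagreements:** camera estimates of the box position differed by about 2 mm between views, and I used a compromise. No check failed.

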